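# Lock the flask carousel with its slide bar

## Task

Lock the flask carousel so that its turntable cannot turn: push the turntable round by its upright peg until the slot in its rim lines up with the nose of the sliding lock bar, then push the bar's upright tab so that the bar runs through the slot and sits fully home in the hub. Use only pushes with the fingertips or the outside of the fingers, without pinching or lifting anything; do not touch the two flasks on the turntable and leave everything else on the bench where it is. Finish with the hand clear.

Things in the scene. Friction and masses are not known exactly. Their poses are not given: they have to be found in the camera images.
- carousel: White bench instrument, fixed: round housing 236 mm across, 30 mm high, with a 72 mm wide tongue along its own -y axis, reaching 238 mm from the centre, that carries the lock bar. Origin: on the bench under the turntable's centre; z up, +y from the tongue towards the centre. In the middle stands a hub that does not turn, 76 mm across, top 76 mm above the bench.
- turntable (a joint): Angle of the bare steel turntable (210 mm across, top 50 mm above the bench) about the carousel's z, rad, counter-clockwise from above. 0 = slot in line with the bar (slot at the carousel's -y, peg at +y). Starts at 0.6 to 1.5, range -3 to 3, friction about 1.5 N at the peg, stays where left. Carries two flasks and two empty seat rings 6 mm high.
- peg (a point): Middle of the top of the upright turning peg on the turntable, 88 mm from the axis, opposite the slot, 99 mm above the bench. The peg is a 13 mm steel post with a 19 mm wide round black cap (74 to 99 mm above the bench) and a 24 mm wide foot (up to 53 mm).
- slot (a point): Middle of the mouth of the radial slot at the turntable's rim, on its top face: 105 mm from the axis, 50 mm above the bench. The slot is 15 mm wide, 10 mm deep, open above, and runs from the rim inwards to the hub; its mouth is chamfered to 21 mm.
- lock_bar (a joint): Travel of the steel lock bar towards the axis, along the carousel's +y, m: 0 = drawn back, 0.079 = fully home (end stop). Starts at 0 to 0.004. Bar 10 mm wide, 8 mm high, nose tapered to 3 mm; friction 2 N, stays where left. The turntable blocks it at about 0.007 unless the slot faces it within some 6 mm; the nose then centres the slot.
- bar_tab (a point): Middle of the top edge of the outer face (the one to push, away from the turntable) of the bar's upright tab, a plate 26 mm wide, 6 mm thick, top 89 mm above the bench, free down to 50 mm. The outer face is 218 mm from the carousel's axis at joint 0 and 139 mm fully home. Ribs and an end stop beside and behind it are 46 mm high.
- bar_nose (a point): Tip of the bar's nose, 45 mm above the bench, on the carousel's y axis, 112 mm from the turntable's axis at joint 0 and 33 mm fully home. A fixed aluminium bridge, 36 mm wide and 61 mm high, stands over the bar 110 to 129 mm from the axis.
- flask_left: Conical glass flask 52 mm wide, 85 mm tall, held on the turntable 73 mm from its axis, 60 degrees clockwise (from above) of the slot, top 136 mm above the bench; not to be touched. Origin: centre of its underside.
- flask_right: The same kind of flask, 60 degrees counter-clockwise of the slot; not to be touched. Origin: centre of its underside.
- rubber_bulb: Loose red rubber pipette bulb, 51 mm wide, 76 mm tall; leave alone. Origin: centre of its underside.
- spare_flask: Loose conical flask 52 mm wide, 85 mm tall, standing on the bench; leave alone. Origin: centre of its underside.
- marker_pen: Loose marker pen, 132 mm long, 12 mm thick, lying on the bench; leave alone. Origin: centre of its underside.

How it is judged (in metres and radians):
On the way, in this order (a step that is already met when the one before it is completed fails the run):
1. the turntable's slot is lined up with the lock bar, the bar still drawn back (x of slot in the frame of carousel between -0.008 and 0.008 m and y of slot in the frame of carousel below 0 m and value of joint lock_bar below 0.03 m), for 0.1 s.
2. the bar has been pushed through the slot and home (value of joint lock_bar above 0.074 m), for 0.2 s.
At the end, for the whole second after the job is handed in: The lock bar is home (within 5 mm of its end stop) in the turntable's slot, the slot within 6 mm of the bar's line; the loose things stand at rest (value of joint lock_bar above 0.074 m and x of slot in the frame of carousel between -0.006 and 0.006 m and y of slot in the frame of carousel below 0 m and linear speed of each of rubber_bulb, spare_flask below 0.02 m/s and angle between each of rubber_bulb, spare_flask's own z axis and vertical below 0.15 rad); the robot touches nothing.
It fails at once if a flask on the turntable is touched (over 1 N) (contact force between any of the arm, the fingers and flask_left above 1 N or contact force between any of the arm, the fingers and flask_right above 1 N).
It fails at once if a loose thing on the bench is lifted, carried or shifted by more than 15 mm (distance of any of rubber_bulb, spare_flask, marker_pen from where it was at the start of the episode above 0.015 m).
It also fails if it takes over 61 s, if anything falls off the work surface, if the arm or the gripper's body presses on something with over 40 N, if the wrist force passes 120 N, or if a joint passes its speed limit or range.

## Robot

A 6-joint arm with a two-finger parallel gripper is mounted at the origin on the work surface; the furniture and walls round the work are solid. World frame = base frame: x ahead of the robot, y to its left, z up, the work surface at z = 0. Lengths are in mm, angles in rad, forces in N, time in s.
With the tool pointing down it reaches from about 400 to 925 mm from the base axis. Payload 12.5 kg.
Tool frame: the origin (TCP) lies on the centre line of the jaws, within the pads' length; the fingertips stand 25 mm ahead of it and the grasp point (between the pads) lies 6 mm ahead of it (env.tip_extent is the distance from the TCP to the fingertips, in mm); x points along the fingers, z is the direction in which the jaws open and shut, and the axes are right-handed (so a half turn about x gives the same grasp; the last joint's range is limited). The gripper opens to 95 mm and grips with 3 to 60 N. Pads are 20 mm wide; open, the fingers measure 119 mm over their backs; the gripper's body (75 mm by 180 mm) begins 59 mm behind the grasp point.
Start: joints at [-1.374, 0.491, 1.559, -0, 1.092, -0.106], TCP at [186.394, -596.575, 239.661] pointing down, gripper open.
Joint ranges: [-3.1, 3.1], [-0.84, 2.19], [0.05, 2.79], [-1.13, 4.28], [0.06, 2.93], [-2.69, 2.69]. Speed limits (rad/s): [2.22, 2.22, 2.79, 3.14, 3.14, 3.14].

## Interface

Orientations are given as [roll, pitch, yaw] about the fixed x, y, z axes, in that order (R = Rz(yaw) Ry(pitch) Rx(roll)).
In Python, from cell import env gives the robot as it stands.
- The arm moves only by the tool step_arm, never from a script. Its argument "rows" is a list of rows, each a list of 6 numbers: the shift along the tool's x, y, z in mm, then the turn, a rotation vector about the tool's x, y, z in rad. In form: [[x, y, z, wx, wy, wz], ...]. A call has 1 to 8 rows; each row shifts and turns the pose as measured when the row begins, along the tool's axes as they then stand; what a row does not reach is not made up. A row lasts 1/8 s, in which the tool goes at most 62.5 mm and 10.7 degrees, less where a joint would pass 70% of its speed; a pose out of reach is approached as far as the arm can. A call is refused whole if a number of a shift passes 62.5 or a number of a turn 0.188, either way. A call with a gripper value outside its range is refused whole. "grip" is the finger opening in mm, from 0 to 95.1, set as the call begins (left out, the last holds). The fingers move at their own pace and stop on an object; the grip force is fixed at half the most. Time passes only in rows, so rows that do not move let the fingers close. It gives the time, the measured TCP pose, the force and the opening at its end, in the units of the state.
- env.state(): the state, without advancing time (a new reading comes with each control period).
- env.read_camera(name): name is "scene" or "top"; returns the picture (400x640x3 uint8, red, green, blue); there is no depth.
- env.get_calibration(name): a dict with "fx", "fy", "cx", "cy" (pixels), "D" ([k1, k2, p1, p2, k3] as OpenCV has them; the pictures are not rectified), "pose" (4x4, takes a point from camera to world coordinates). Camera axes: x right, y down, z forward; pixel columns grow to the right and rows downward; lengths in mm; the calibration is good to about 2 mm. A picture is of the moment at which its call begins. get_calibration takes no time and is no camera call.
- env.job_done(): hands the job in, once; it reports no verdict.
The state is a dict: "t": time; "joints": joint angles; "qvel": joint speeds; "tau": joint torques, N m; "eef_pos": TCP position; "tcp_rot": TCP orientation; "ft_force": force on the tool from outside, world axes, zero at the start; "moment": the same for the moment, N m; "opening": opening from 0.0 (shut) to 1.0 (fully open).
Only numpy, scipy, OpenCV 4.12 (cv2) and the standard library are available. Lean on these libraries where they do the work, as an engineer would, in place of code of your own. Each camera call takes 0.05 s, during which the arm holds its last target.

## Working session

There is one attempt and no reset: what is moved stays moved. The work goes in short steps, Python scripts to look and compute and a tool call to move; the robot and the scene stay as the last step left them, time stands still between calls to the robot, and variables do not carry over. Pictures are saved under pics/ and viewed, and the job is handed in when it is done.

Besides the shell and the picture viewer there is one more tool, called after "Request:" in YAML: its name, and indented under it one key for each argument. step_arm: Moves the arm, as the interface text tells. Its arguments: {"type":"object","properties":{"rows":{"type":"array","items":{"type":"array","items":{"type":"number"}}},"grip":{"type":"number"}},"required":["rows"]}

```bash
mkdir -p pics; python3 - <<'E'
from cell import env
import cv2, numpy as np
for n in("scene","top"):
    im=env.read_camera(n); cv2.imwrite(f"pics/{n}0.png",im[:,:,::-1]); c=env.get_calibration(n); print(n,{k:np.round(v,3).tolist() for k,v in c.items()})
print(env.state(), env.tip_extent)
E
```

```text
scene {'fx': 398.21, 'fy': 398.21, 'cx': 322.128, 'cy': 194.165, 'D': [-0.08, 0.0, 0.0, 0.0, 0.0], 'pose': [[-0.465, -0.658, 0.592, -133.268], [-0.885, 0.351, -0.305, 425.6], [-0.006, -0.666, -0.746, 978.746], [0.0, 0.0, 0.0, 1.0]]}
top {'fx': 364.854, 'fy': 364.854, 'cx': 323.624, 'cy': 200.254, 'D': [-0.027, 0.0, 0.0, 0.0, 0.0], 'pose': [[-0.024, -0.989, 0.149, 407.199], [-1.0, 0.022, -0.019, 72.672], [0.015, -0.149, -0.989, 924.14], [0.0, 0.0, 0.0, 1.0]]}
{'t': 0.1, 'joints': array([-1.37358602e+00,  4.91511466e-01,  1.55937719e+00, -1.09234812e-05,
        1.09164307e+00, -1.05596803e-01]), 'qvel': array([ 2.27131087e-03, -2.41568108e-03, -2.79922264e-03, -1.34644880e-06,
        8.95670901e-04,  1.59606777e-03]), 'tau': array([ 2.32352380e-03, -6.13622046e+01, -2.58606702e+01,  6.93324837e-02,
        4.70039563e-02, -4.96887856e-05]), 'eef_pos': array([ 186.36319575, -596.38972439,  239.11648452]), 'tcp_rot': array([3.04631266, 1.5698572 , 1.77832848]), 'ft_force': array([-0.01173799,  0.19098587,  0.02335245]), 'moment': array([-0.00583356,  0.00864157,  0.01796045]), 'opening': 0.9978385494432801} 25.0
```

View pics/scene0.png

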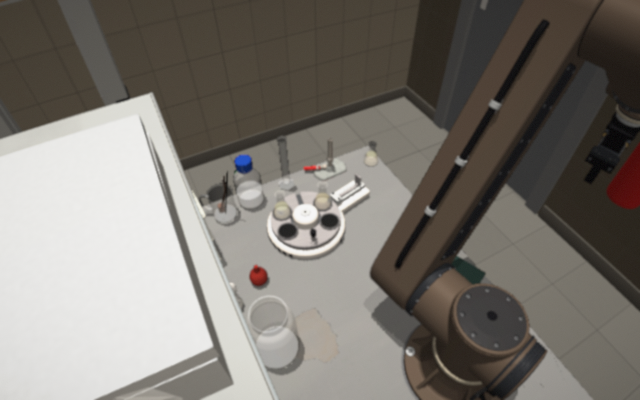

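View pics/top0.png

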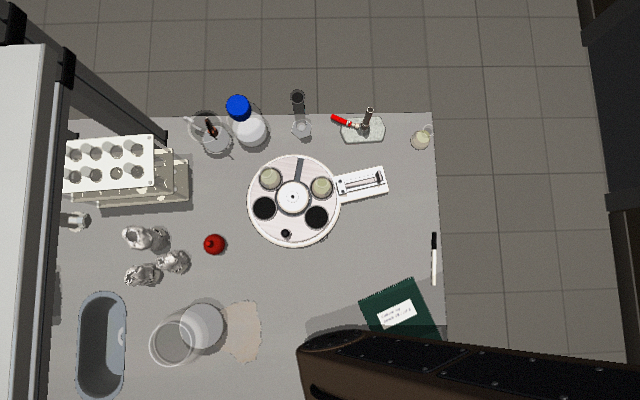

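```bash
python3 - <<'E'
import cv2
a=cv2.imread("pics/top0.png")[100:300,190:450]; cv2.imwrite("pics/topz.png",cv2.resize(a,None,fx=3,fy=3,interpolation=cv2.INTER_CUBIC))
a=cv2.imread("pics/scene0.png")[130:310,200:400]; cv2.imwrite("pics/scz.png",cv2.resize(a,None,fx=3.3,fy=3.3,interpolation=cv2.INTER_CUBIC))
E
```

```text
(no output)
```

View pics/topz.png

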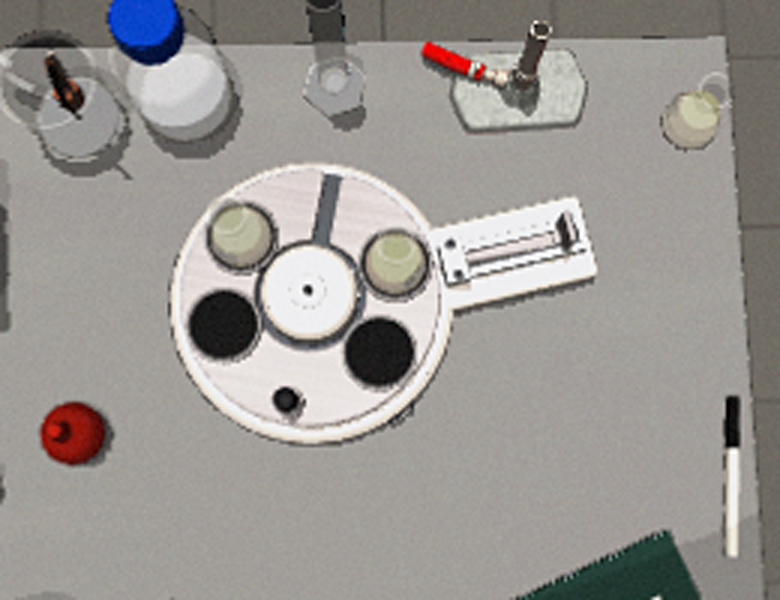

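View pics/scz.png

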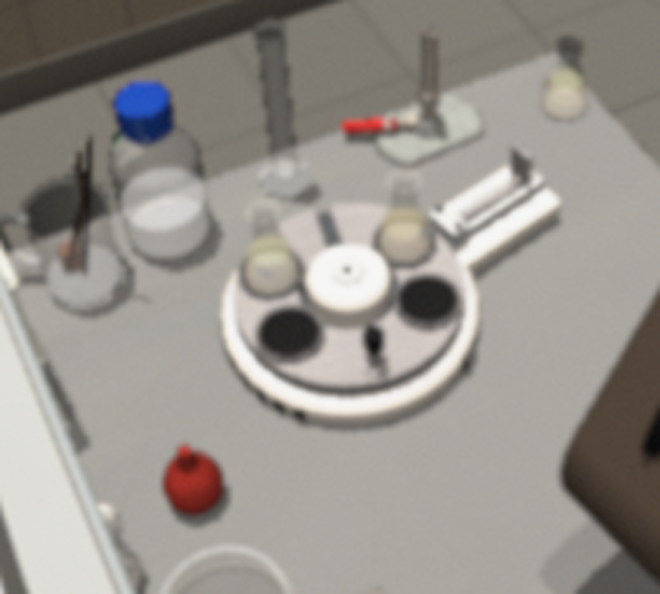

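```bash
cat > h.py <<'E'
import numpy as np, cv2
from cell import env
def ray(n,uv):
    c=env.get_calibration(n); K=np.array([[c["fx"],0,c["cx"]],[0,c["fy"],c["cy"]],[0,0,1]])
    p=cv2.undistortPoints(np.array([[uv]],float),K,np.array(c["D"],float))[0,0]
    P=np.array(c["pose"]); d=P[:3,:3]@[p[0],p[1],1]; return P[:3,3],d
def onz(n,uv,z):
    o,d=ray(n,uv); return o+d*(z-o[2])/d[2]
def proj(n,X):
    c=env.get_calibration(n); K=np.array([[c["fx"],0,c["cx"]],[0,c["fy"],c["cy"]],[0,0,1]])
    P=np.linalg.inv(np.array(c["pose"])); r,_=cv2.Rodrigues(P[:3,:3]); return cv2.projectPoints(np.array([X],float),r,P[:3,3],K,np.array(c["D"],float))[0][0,0]
def blob(im,x0,y0,x1,y1,f):
    m=f(im[y0:y1,x0:x1].astype(int)).astype(np.uint8)
    n,l,s,c=cv2.connectedComponentsWithStats(m); return [(s[i,4],(c[i]+[x0,y0]).round(2)) for i in range(1,n) if s[i,4]>2]
def tri(u1,u2):
    (o1,d1),(o2,d2)=ray("top",u1),ray("scene",u2)
    s=np.linalg.lstsq(np.c_[d1,-d2],o2-o1,rcond=None)[0]; a,b=o1+s[0]*d1,o2+s[1]*d2; return (a+b)/2,np.linalg.norm(a-b)
E
python3 - <<'E'
from h import *
im=cv2.imread("pics/top0.png"); sc=cv2.imread("pics/scene0.png")
dk=lambda a:a.max(2)<70
print("peg",blob(im,275,222,296,245,dk)); print("tab",blob(im,370,165,392,192,lambda a:a.max(2)<90)); print("dot",blob(im,286,190,299,203,lambda a:a.max(2)<140))
w=blob(im,240,150,345,255,lambda a:a.min(2)>240); print("hub", sorted(w,key=lambda t:-t[0])[:3])
print("slot",blob(im,290,150,310,185,lambda a:a.max(2)<140))
print("scpeg",blob(sc,308,225,320,240,dk))
for n,uv,z in [("dot",(292.6,196.6),76),("peg",(285.2,233.2),99),("slot",(300.3,158.7),50),("tab",(382,177.3),89)]:
    print(n,onz("top",uv,z).round(1))
np.set_printoptions(linewidth=250)
print(im[165:192,372:388].max(2))
E
```

```text
peg [(np.int32(53), array([284.92, 232.83]))]
tab [(np.int32(29), array([377.62, 177.45])), (np.int32(3), array([382., 178.]))]
dot [(np.int32(8), array([292.12, 196.12]))]
hub [(np.int32(41), array([340.39, 185.93])), (np.int32(15), array([310.  , 239.87])), (np.int32(8), array([290.62, 197.12]))]
slot [(np.int32(165), array([298.18, 171.17]))]
scpeg [(np.int32(25), array([312.64, 233.2 ]))]
dot [545.1 129.5  76. ]
peg [458.1 145.6  99. ]
slot [643.5 111.2  50. ]
tab [584.2 -81.2  89. ]
[[157 162 158 147 159 167 181 166 176 196 166 162 164 159 158 161]
 [162 180 186 152 192 223 243 246 244 245 210 166 160 164 161 157]
 [196 238 243 245 244 243 242 241 243 245 246 157 158 158 158 165]
 [243 242 243 241 242 240 241 241 241 242 245 138 156 164 162 163]
 [240 242 241 241 241 242 236 237 242 242 243 213 161 159 162 163]
 [240 242 240 241 243 235 207 208 235 242 245 243 162 166 163 159]
 [240 239 240 243 242  99 198 194 172 238 244 245 135 158 162 162]
 [241 241 243 246 152  43 194 207 151 224 242 245 149 157 164 164]
 [233 240 246 207  62  41 135 220 131 239 244 245 209 163 162 164]
 [19
[... 502 characters left out ...]
 180 249 248 245 245 242 160]
 [111 125 117 162 191 107  59  64 164 253 245 239 233 238 238 129]
 [219 247 249 252 255 159  93 107 172 239 205 111  80 190 246 148]
 [247 248 239 238 239 193 147 100 100  97 172 172 190 247 245 215]
 [236 237 156 104  93 103 150 153 221 220 247 246 244 243 244 242]
 [ 93 117 149 175 219 222 204 218 245 244 242 241 241 239 240 245]
 [220 223 216 245 246 248 221 241 241 241 240 240 241 240 241 244]
 [245 244 243 241 240 242 241 242 241 240 242 240 240 240 240 243]
 [242 241 241 240 239 239 239 241 241 240 241 241 240 239 240 244]
 [240 240 239 239 241 239 240 241 240 240 239 241 241 239 241 245]
 [240 240 240 241 240 241 242 241 241 241 241 241 240 241 239 235]]
```

```bash
python3 - <<'E'
from h import *
im=cv2.imread("pics/top0.png").max(2).astype(int)
C=onz("top",(292.12,196.12),76); P=onz("top",(284.92,232.83),99); print("C",C,"P",P,np.hypot(*(P-C)[:2]))
up=[];lo=[]
for u in range(346,380):
    col=im[:,u]
    v=160+np.argmax(col[160:]>225); a,b=col[v-1],col[v]; up.append(onz("top",(u,v-.5+ (225-b)/(max(1,b-a))*0),30)[:2])
    r=[v for v in range(176,212) if col[v]>232]; lo.append(onz("top",(u,max(r)+.5),30)[:2])
for e in (up,lo):
    e=np.array(e); f=cv2.fitLine(e.astype(np.float32),cv2.DIST_HUBER,0,.01,.01).ravel(); d=f[:2]*np.sign(-f[1]); 
    n=np.array([-d[1],d[0]]); print("dir",d,np.degrees(np.arctan2(d[1],d[0])),"offset of line from C",n@(f[2:]-C[:2]))
for uv in [(380,176),(380.7,176.5)]:
    T=onz("top",uv,89); v=T-C; print("tab",T,np.hypot(*v[:2]),np.degrees(np.arctan2(v[1],v[0])))
v=C-P; print("slot dir",np.degrees(np.arctan2(v[1],v[0])))
E
```

```text
C [546.2211863  130.60507623  76.        ] P [458.9633105 146.2111929  99.       ] 88.64247157641312
dir [ 0.20934671 -0.9778415 ] -77.915924 offset of line from C 33.750307942307415
dir [ 0.21118869 -0.9774453 ] -77.807976 offset of line from C -34.617376818150724
tab [587.45000581 -76.6496583   89.        ] 211.315736617829 -78.7491251978779
tab [586.21922478 -78.24029607  89.        ] 212.64108871898992 -79.1580084063806
slot dir -10.140167653266296
```

```bash
cat >> h.py <<'E'
from scipy.spatial.transform import Rotation as Ro
def Rt(s=None):
    s=s or env.state(); return Ro.from_euler("xyz",s["tcp_rot"]).as_matrix()
def show():
    s=env.state(); R=Rt(s); print("t",s["t"],"p",s["eef_pos"].round(1),"F",s["ft_force"].round(1),"op",round(s["opening"],2),"j",s["joints"].round(2),"zdir",np.degrees(np.arctan2(R[1,2],R[0,2])).round(1)); print(R.round(3))
def go(X):
    s=env.state(); d=np.array(X)-s["eef_pos"]; print("to",X,"tool shift",(Rt(s).T@d).round(1))
E
python3 -c "
from h import *
show(); go([470,-250,239])"
```

```text
t 0.1 p [ 186.4 -596.4  239.1] F [-0.   0.2  0. ] op 1.0 j [-1.37  0.49  1.56 -0.    1.09 -0.11] zdir -72.7
[[-0.     0.955  0.298]
 [ 0.001  0.298 -0.955]
 [-1.     0.    -0.001]]
to [470, -250, 239] tool shift [   0.4  374.  -246. ]
```

Request:
step_arm:
  rows:
    - [0,55,-20,0,0,0]
    - [0,55,-20,0,0,0]
    - [0,50,-30,0,0,0]
    - [0,50,-30,0,0,0]
    - [0,45,-35,0,0,0]
    - [0,45,-35,0,0,0]
    - [0,40,-40,0,0,0]
    - [0,30,-35,0,0,0]
  grip: 0

```text
t: 1.1
eef_pos: [473.3, -244.2, 236.7]
tcp_rot: [-2.957, 1.566, 2.053]
ft_force: [0.0, -0.5, 0.2]
opening: 0.218
```

```bash
python3 -c "
from h import *
show(); go([452,100,239])"
```

```text
t 1.1 p [ 473.3 -244.2  236.7] F [ 0.  -0.5  0.2] op 0.22 j [-0.6   0.36  1.79  0.    0.99  0.67] zdir -73.0
[[-0.002  0.956  0.292]
 [ 0.004  0.292 -0.956]
 [-1.    -0.001 -0.004]]
to [452, 100, 239] tool shift [  -0.9   80.3 -335.4]
```

Request:
step_arm:
  rows:
    - [0,10,-42,0,0,0]
    - [0,10,-42,0,0,0]
    - [0,10,-42,0,0,0]
    - [0,10,-42,0,0,0]
    - [0,10,-42,0,0,0]
    - [0,10,-42,0,0,0]
    - [0,10,-42,0,0,0]
    - [0,10,-42,0,0,0]

```text
t: 2.1
eef_pos: [449.9, 112.2, 237.1]
tcp_rot: [-2.729, 1.565, 2.281]
ft_force: [0.5, 0.8, 1.0]
opening: 0.002
```

Request:
step_arm:
  rows:
    - [0,0,0,-0.155,0,0]
    - [0,0,0,-0.155,0,0]
    - [0,0,0,-0.155,0,0]
    - [0,0,0,-0.155,0,0]
    - [0,0,0,-0.155,0,0]
    - [0,0,0,-0.155,0,0]
    - [0,0,0,-0.155,0,0]
    - [0,0,0,0,0,0]

```text
t: 3.1
eef_pos: [448.1, 115.5, 235.6]
tcp_rot: [2.774, 1.562, 2.624]
ft_force: [-0.6, -0.3, -0.0]
opening: 0.005
```

```bash
python3 -c "
from h import *
show(); go([452,107,105])
im=env.read_camera('top'); cv2.imwrite('pics/top1.png',cv2.resize(im[100:300,190:450,::-1],None,fx=3,fy=3))"
```

```text
t 3.1 p [448.1 115.5 235.6] F [-0.6 -0.3 -0. ] op 0.01 j [0.11 0.27 1.94 0.01 0.94 0.25] zdir -8.6
[[-0.008  0.149  0.989]
 [ 0.004  0.989 -0.149]
 [-1.     0.003 -0.008]]
to [452, 107, 105] tool shift [130.6  -8.3   6.2]
```

View pics/top1.png

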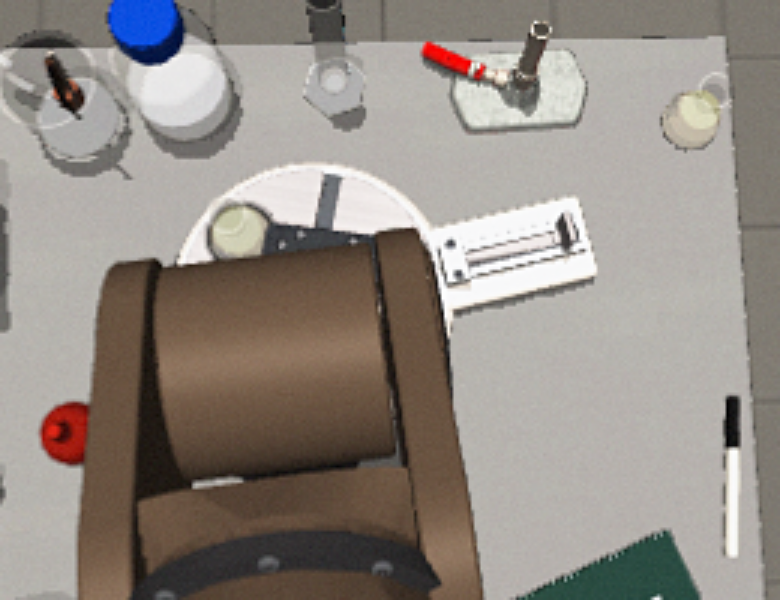

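Request:
step_arm:
  rows:
    - [30,-3,2,0,0,0]
    - [30,-3,2,0,0,0]
    - [30,-2,2,0,0,0]
    - [25,0,0,0,0,0]
    - [14,0,0,0,0,0]
    - [0,0,0,0,0,0]

```text
t: 3.9
eef_pos: [452.5, 107.1, 103.1]
tcp_rot: [2.676, 1.563, 2.502]
ft_force: [0.7, 1.0, -0.3]
opening: 0.005
```

```bash
python3 -c "
from h import *
show(); go([455.6,126.9,105])"
```

```text
t 3.9 p [452.5 107.1 103.1] F [ 0.7  1.  -0.3] op 0.0 j [0.09 0.48 2.08 0.01 0.59 0.25] zdir -10.0
[[-0.006  0.174  0.985]
 [ 0.005  0.985 -0.174]
 [-1.     0.004 -0.007]]
to [455.6, 126.9, 105] tool shift [-1.9 20.  -0.4]
```

Request:
step_arm:
  rows:
    - [0,10,0,0,0,0]
    - [0,7,0,0,0,0]
    - [0,5,0,0,0,0]

```text
t: 4.28
eef_pos: [457.1, 130.2, 104.6]
tcp_rot: [2.489, 1.564, 2.311]
ft_force: [-1.0, -1.2, -1.4]
opening: 0.004
```

```bash
python3 -c "
from h import *
show()"
```

```text
t 4.275 p [457.1 130.2 104.6] F [-1.  -1.2 -1.4] op 0.0 j [0.14 0.49 2.05 0.01 0.6  0.31] zdir -10.2
[[-0.004  0.177  0.984]
 [ 0.005  0.984 -0.177]
 [-1.     0.004 -0.005]]
```

Request:
step_arm:
  rows:
    - [0,9,-1.5,0.1,0,0]
    - [0,9,-1.5,0.1,0,0]
    - [0,9,-1.5,0.1,0,0]
    - [0,9,-1.5,0.1,0,0]
    - [0,9,-1.5,0.1,0,0]
    - [0,0,0,0,0,0]

```text
t: 5.03
eef_pos: [467.3, 177.2, 106.4]
tcp_rot: [2.74, 1.566, 2.048]
ft_force: [-0.3, 0.0, -0.2]
opening: 0.006
```

```bash
cat >> h.py <<'E'
C=np.array([546.2,130.6]); BD=-77.86
def rel():
    s=env.state(); R=Rt(s); y=R[:2,1]; p=s["eef_pos"][:2]
    # peg centre if touching +y face with 19.5 offset, free along z
    b=p+19.5*y/np.linalg.norm(y)-C; z=R[:2,2]
    t=np.roots([z@z,2*b@z,b@b-88**2]); t=t[np.argmin(abs(t))]; q=b+t*z
    print("peg angle from target deg",np.degrees(np.arctan2(q[1],q[0]))-(BD+180),"slide along z",t)
def pic(n,f,box):
    x0,y0,x1,y1=box; im=env.read_camera(n); cv2.imwrite("pics/raw_"+f,im[:,:,::-1]); cv2.imwrite("pics/"+f,cv2.resize(im[y0:y1,x0:x1,::-1],None,fx=3,fy=3,interpolation=cv2.INTER_CUBIC))
E
python3 -c "
from h import *
show();rel();pic('top','top2.png',(190,100,450,300));pic('scene','sc2.png',(200,130,400,310))"
```

```text
t 5.025 p [467.3 177.2 106.4] F [-0.3  0.  -0.2] op 0.01 j [0.23 0.51 2.   0.01 0.64 0.91] zdir -39.6
[[-0.002  0.637  0.77 ]
 [ 0.004  0.77  -0.637]
 [-1.     0.002 -0.004]]
peg angle from target deg 34.93115138264146 slide along z 2.584756249776815
```

View pics/top2.png

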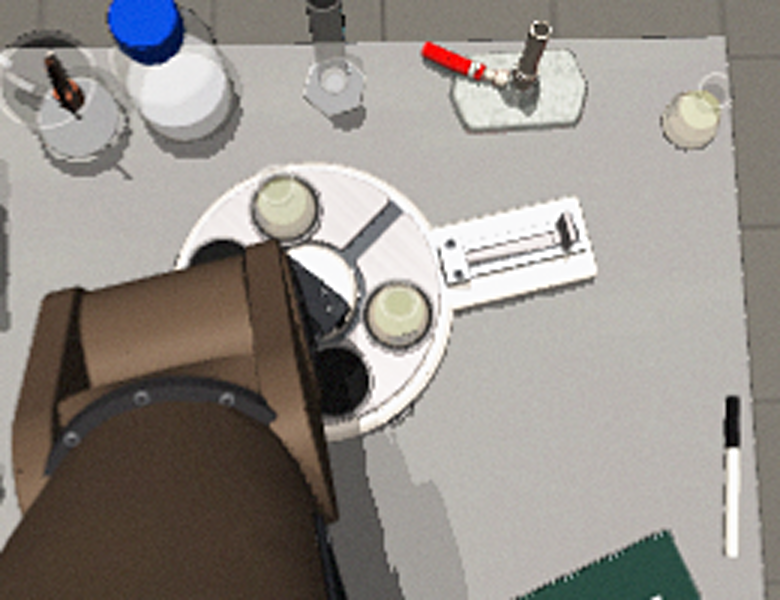

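View pics/sc2.png

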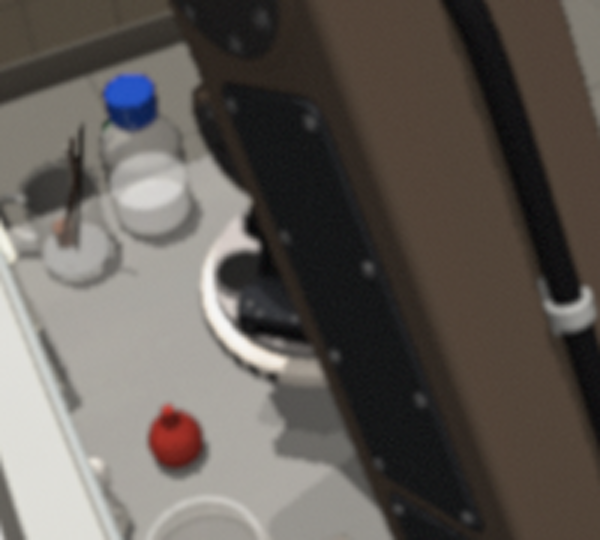

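```bash
cat >> h.py <<'E'
def slot(f):
    im=cv2.imread(f).astype(int); v,u=np.mgrid[0:400,0:640]
    m=(im.max(2)<150)&(u>285)&(u<345)&(v>145)&(v<225)
    pts=np.array([onz("top",(a,b),50)[:2] for a,b in zip(u[m],v[m])])-C
    r=np.hypot(*pts.T); an=np.degrees(np.arctan2(pts[:,1],pts[:,0])); 
    k=(r>60)&(r<98); h=np.histogram(an[k],np.arange(-100,10,2)); 
    pk=h[1][np.argmax(np.convolve(h[0],[1,1,1,1,1],'same'))]+1
    k&=abs(an-pk)<9
    q=pts[k]; w=np.median(an[k]); mean=q.mean(0)
    print("slot n",k.sum(),"ang",np.degrees(np.arctan2(mean[1],mean[0])),w,"-> theta deg",np.degrees(np.arctan2(mean[1],mean[0]))-BD)
E
python3 -c "
from h import *
slot('pics/top0.png');slot('pics/raw_top2.png')"
```

```text
slot n 92 ang -11.298810318900943 -11.378778310082737 -> theta deg 66.56118968109905
slot n 87 ang -45.228882422822764 -44.803186331899376 -> theta deg 32.631117577177235
```

Request:
step_arm:
  rows:
    - [0,9,-0.8,0.1,0,0]
    - [0,9,-0.8,0.1,0,0]
    - [0,9,-0.8,0.1,0,0]
    - [0,9,-0.8,0.1,0,0]
    - [0,0,0,0,0,0]

```text
t: 5.75
eef_pos: [489.3, 202.0, 106.3]
tcp_rot: [-2.388, 1.562, 2.803]
ft_force: [-0.2, -0.1, 0.9]
opening: 0.005
```

```bash
python3 -c "
from h import *
show();rel();pic('top','top3.png',(190,100,450,300));slot('pics/raw_top3.png')"
```

```text
t 5.75 p [489.3 202.  106.3] F [-0.2 -0.1  0.9] op 0.01 j [0.26 0.54 1.92 0.01 0.69 1.35] zdir -62.6
[[-0.008  0.888  0.46 ]
 [ 0.003  0.46  -0.888]
 [-1.    -0.006 -0.006]]
peg angle from target deg 14.050765783952073 slide along z 1.569510602415336
slot n 80 ang -65.99279964299609 -65.98952358268426 -> theta deg 11.86720035700391
```

View pics/top3.png

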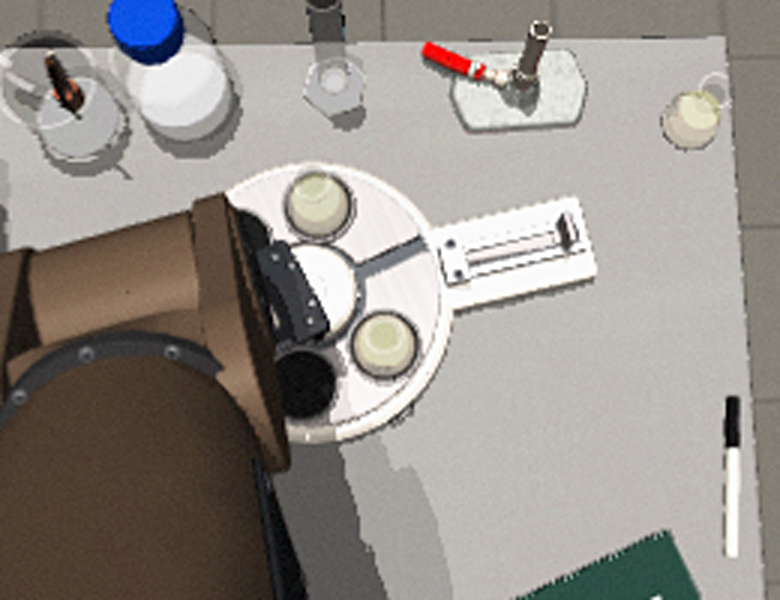

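Request:
step_arm:
  rows:
    - [0,6.5,-0.5,0.07,0,0]
    - [0,6.5,-0.5,0.07,0,0]
    - [0,0,0,0,0,0]

```text
t: 6.18
eef_pos: [498.7, 207.3, 106.2]
tcp_rot: [-2.112, 1.56, 2.945]
ft_force: [0.2, -1.0, 0.4]
opening: 0.005
```

```bash
python3 -c "
from h import *
show();rel();pic('top','top4.png',(270,130,400,230));slot('pics/raw_top4.png')"
```

```text
t 6.175 p [498.7 207.3 106.2] F [ 0.2 -1.   0.4] op 0.0 j [0.27 0.55 1.89 0.01 0.71 1.49] zdir -70.3
[[-0.011  0.941  0.338]
 [ 0.002  0.338 -0.941]
 [-1.    -0.009 -0.006]]
peg angle from target deg 7.1173216260315115 slide along z 0.26088858909326185
slot n 80 ang -72.56601788510808 -72.56573653410089 -> theta deg 5.293982114891918
```

View pics/top4.png

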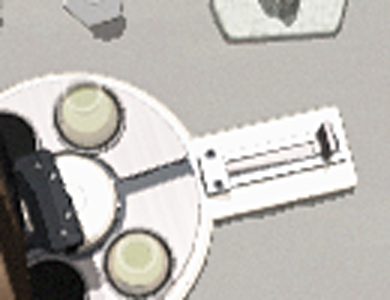

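```bash
python3 -c "
from h import *
im=cv2.imread('pics/raw_top4.png').astype(int)
print(im[172:196,350:374:3].max(2)); print((im[...,2]-im[...,0])[172:196,350:374:3])
n=np.array([-np.sin(np.radians(BD)),np.cos(np.radians(BD))])
for u in range(350,374,3):
  print(u,[(v,round(float(n@(onz('top',(u,v),49)[:2]-C)),1)) for v in (176,180,184,188)])
"
```

```text
[[206 255 253 253 251 251 252 251]
 [255 252 252 252 251 252 252 252]
 [253 252 252 252 252 251 250 252]
 [251 251 252 252 251 252 237 253]
 [252 251 252 248 252 252 254 253]
 [252 252 251 222 252 254 249 232]
 [249 252 249 253 255 250 158 229]
 [236 252 253 250 252 157 251 243]
 [253 254 249 182 182 248 246 246]
 [252 252 141 243 246 247 247 246]
 [189 166 250 248 247 243 235 205]
 [201 254 250 246 241 187 127 203]
 [251 247 245 205 144 153 243 255]
 [247 217 165 102 189 255 255 253]
 [178 121 157 219 255 255 252 116]
 [123 178 255 255 254 233 161 228]
 [228 255 255 252 146 182 255 255]
 [255 253 254 122 209 255 254 252]
 [251 183 149 243 255 254 252 252]
 [110 206 244 255 252 251 252 251]
 [230 255 254 252 252 251 251 252]
 [255 253 252 252 252 251 252 252]
 [252 252 252 251 251 252 253 254]
 [251 251 252 252 252 253 255 251]]
[[17  5 -1 -1 -1  0 -1  0]
 [ 2  0 -1 -1  0 -1  0 -1]
 [-1 -1  0 -1 -1  0 -1  0]
 [ 0  0 -1 -1  0 -1  0 -1]
 [-1  0 -1 -2 -1 -1 -1 -2]
 [-1 -1 -1 -1  0 -1 -1  1]
 [-1 -1 -1  0 -1 -2 10 12]
 [-1 -1  0 -1 -3 12  6  6]
 [ 0 -1 -1  7 16  5  6  5]
 [-1 -2  7  8  6  5  6  8]
 [ 5 11  7  5  5  6 10  9]
 [13  4  7  7  8 14 -2 -1]
 [ 4  4  5 14  9 -3 -3  0]
 [ 8 13 16  2 -3  0  0 -2]
 [12  5 -4 -5  0  0 -2 10]
 [ 2 -4  0  0 -2 -1  2 12]
 [-5  0  0 -2  9  4  0  0]
 [ 0 -1 -3 14  6  0 -1 -1]
 [-1  4 19  7  0 -1 -1 -1]
 [12 10  9 -1  0  0 -1  0]
 [11  0 -1 -1 -1  0  0 -1]
 [-1 -1 -1 -1 -1  0 -1 -1]
 [ 0 -1 -1  0  0 -1 -1  0]
 [ 0  0 -1 -1 -1  0  3 15]]
350 [(176, 20.7), (180, 11.0), (184, 1.3), (188, -8.3)]
353 [(176, 19.0), (180, 9.3), (184, -0.4), (188, -10.0)]
356 [(176, 17.3), (180, 7.6), (184, -2.1), (188, -11.7)]
359 [(176, 15.6), (180, 5.9), (184, -3.8), (188, -13.4)]
362 [(176, 13.9), (180, 4.2), (184, -5.5), (188, -15.1)]
365 [(176, 12.2), (180, 2.5), (184, -7.2), (188, -16.8)]
368 [(176, 10.5), (180, 0.8), (184, -8.9), (188, -18.5)]
371 [(176, 8.8), (180, -0.9), (184, -10.6), (188, -20.2)]
```

Request:
step_arm:
  rows:
    - [0,4,0,0.045,0,0]
    - [0,3.5,0,0.045,0,0]
    - [0,0,0,0,0,0]

```text
t: 6.6
eef_pos: [504.0, 209.0, 106.0]
tcp_rot: [-1.979, 1.558, 2.995]
ft_force: [-0.9, -0.6, -0.5]
opening: 0.001
```

```bash
python3 -c "
from h import *
show();rel();pic('top','top5.png',(270,130,400,230));slot('pics/raw_top5.png')"
```

```text
t 6.6 p [504. 209. 106.] F [-0.9 -0.6 -0.5] op 0.0 j [0.27 0.56 1.88 0.01 0.72 1.57] zdir -75.0
[[-0.013  0.966  0.258]
 [ 0.002  0.258 -0.966]
 [-1.    -0.012 -0.005]]
peg angle from target deg 3.471510624987843 slide along z -1.3132361964683557
slot n 80 ang -75.88504483587222 -75.84871147776187 -> theta deg 1.9749551641277776
```

View pics/top5.png

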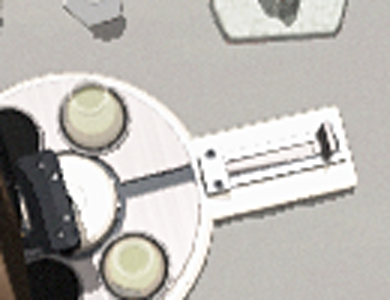

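Request:
step_arm:
  rows:
    - [0,4,0,0.03,0,0]
    - [0,0,0,0,0,0]

```text
t: 6.9
eef_pos: [507.6, 209.9, 106.0]
tcp_rot: [-1.935, 1.557, 3.01]
ft_force: [-0.9, 0.1, 0.3]
opening: 0.008
```

```bash
python3 -c "
from h import *
show();rel();pic('top','top6.png',(270,130,400,230));slot('pics/raw_top6.png')"
```

```text
t 6.9 p [507.6 209.9 106. ] F [-0.9  0.1  0.3] op 0.01 j [0.27 0.56 1.87 0.01 0.72 1.6 ] zdir -76.7
[[-0.013  0.973  0.23 ]
 [ 0.002  0.23  -0.973]
 [-1.    -0.013 -0.005]]
peg angle from target deg 1.0334385032953861 slide along z -1.964079366765345
slot n 79 ang -78.25390964867394 -78.24437128596888 -> theta deg -0.3939096486739402
```

View pics/top6.png

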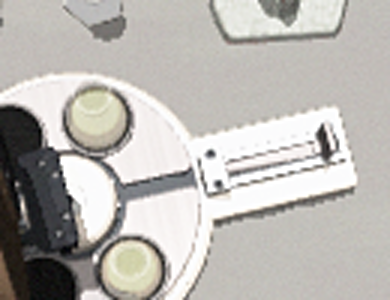

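Request:
step_arm:
  rows:
    - [0,-15,0,0,0,0]
    - [0,-15,0,0,0,0]
    - [-40,0,0,0,0,0]
    - [-45,0,0,0,0,0]
    - [-40,0,0,0,0,0]
    - [0,0,0,0,0,0]

```text
t: 7.7
eef_pos: [473.6, 201.2, 234.3]
tcp_rot: [-1.857, 1.555, 3.089]
ft_force: [-0.2, -0.0, -0.3]
opening: 0.003
```

```bash
python3 -c "
from h import *
show();go([600,-119,231]);print(onz('top',(420,140),30))"
```

```text
t 7.7 p [473.6 201.2 234.3] F [-0.2 -0.  -0.3] op 0.0 j [0.27 0.35 1.82 0.01 0.99 1.6 ] zdir -76.6
[[-0.016  0.973  0.232]
 [ 0.001  0.232 -0.973]
 [-1.    -0.015 -0.005]]
to [600, -119, 231] tool shift [  1.   48.8 340.8]
[ 692.22036147 -194.54327626   30.        ]
```

Request:
step_arm:
  rows:
    - [0,6,42.5,0,0,0]
    - [0,6,42.5,0,0,0]
    - [0,6,42.5,0,0,0]
    - [0,6,42.5,0,0,0]
    - [0,6,42.5,0,0,0]
    - [0,6,42.5,0,0,0]
    - [0,6,42.5,0,0,0]
    - [0,6,42.5,0,0,0]

```text
t: 8.7
eef_pos: [594.3, -124.8, 222.9]
tcp_rot: [-1.909, 1.544, 3.044]
ft_force: [0.4, 0.3, 0.1]
opening: 0.007
```

```bash
python3 -c "
from h import *
show();go([600,-119,93]);pic('top','top7.png',(230,100,450,260));slot('pics/raw_top7.png')"
```

```text
t 8.7 p [ 594.3 -124.8  222.9] F [0.4 0.3 0.1] op 0.01 j [-0.31  0.49  1.61 -0.01  1.07  1.02] zdir -76.2
[[-0.027  0.971  0.238]
 [ 0.003  0.238 -0.971]
 [-1.    -0.026 -0.009]]
to [600, -119, 93] tool shift [129.7  10.3  -3.1]
slot n 74 ang -77.96474865018938 -77.96218380691752 -> theta deg -0.10474865018937862
```

View pics/top7.png

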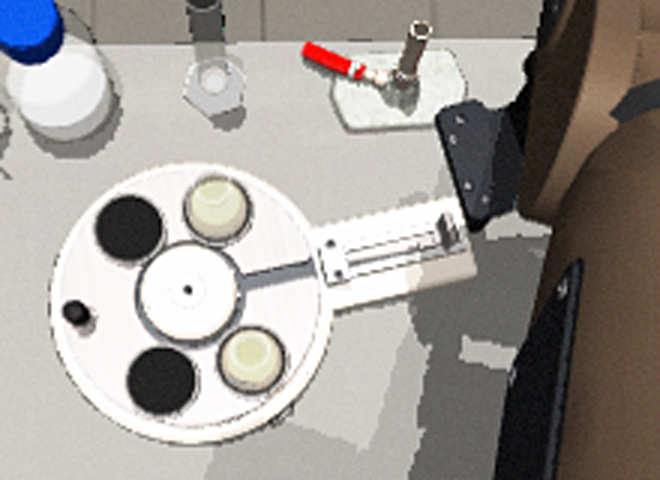

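Request:
step_arm:
  rows:
    - [35,4,-1,0,0,0]
    - [35,4,-1,0,0,0]
    - [35,4,-1,0,0,0]
    - [25,1,0,0,0,0]
    - [0,0,0,0,0,0]

```text
t: 9.38
eef_pos: [599.1, -122.4, 83.2]
tcp_rot: [-1.913, 1.537, 3.035]
ft_force: [0.0, 0.2, -0.6]
opening: 0.002
```

```bash
python3 -c "
from h import *
show();go([597.5,-108,93]);pic('top','top8.png',(290,120,430,220));pic('scene','sc8.png',(250,130,410,270))"
```

```text
t 9.375 p [ 599.1 -122.4   83.2] F [ 0.   0.2 -0.6] op 0.0 j [-0.31  0.67  1.71 -0.01  0.79  1.03] zdir -76.5
[[-0.033  0.972  0.234]
 [ 0.004  0.234 -0.972]
 [-0.999 -0.031 -0.011]]
to [597.5, -108, 93] tool shift [ -9.7   1.5 -14.5]
```

View pics/top8.png

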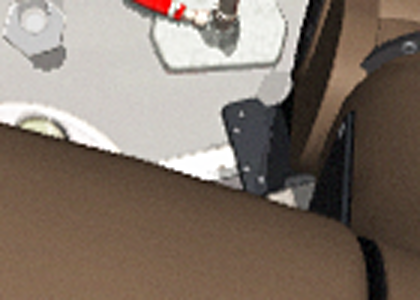

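View pics/sc8.png

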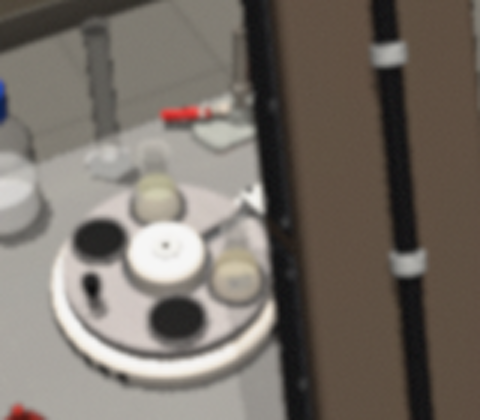

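Request:
step_arm:
  rows:
    - [-12,2,0,0,0,0]
    - [0,0,-8,0,0,0]
    - [-0.5,0.3,-10,0,0,0]
    - [-0.5,0.3,-10,0,0,0]
    - [0,0,0,0,0,0]

```text
t: 10.1
eef_pos: [597.2, -92.8, 103.1]
tcp_rot: [-1.846, 1.546, 3.103]
ft_force: [-0.1, -0.4, 0.9]
opening: 0.003
```

```bash
cat >> h.py <<'E'
def br():
    p=env.state()["eef_pos"][:2]-C; d=np.array([np.cos(np.radians(BD)),np.sin(np.radians(BD))]); n=np.array([-d[1],d[0]])
    print("r",p@d,"lat",p@n)
E
python3 -c "
from h import *
show();br()"
```

```text
t 10.1 p [597.2 -92.8 103.1] F [-0.1 -0.4  0.9] op 0.0 j [-0.26  0.63  1.72 -0.01  0.81  1.08] zdir -76.5
[[-0.024  0.972  0.234]
 [ 0.001  0.234 -0.972]
 [-1.    -0.024 -0.007]]
r 229.07805291873734 lat 2.862819741155925
```

Request:
step_arm:
  rows:
    - [6,-1,2,0,0,0]
    - [0,0,-10,0,0,0]
    - [0,0,-10,0,0,0]
    - [0,0,-10,0,0,0]
    - [0,0,0,0,0,0]

```text
t: 10.72
eef_pos: [589.3, -64.3, 96.6]
tcp_rot: [-1.828, 1.547, 3.121]
ft_force: [-0.4, 0.5, -1.0]
opening: 0.006
```

```bash
python3 -c "
from h import *
show();br()
pic('top','top9.png',(290,120,430,220))"
```

```text
t 10.725 p [589.3 -64.3  96.6] F [-0.4  0.5 -1. ] op 0.01 j [-0.22  0.63  1.76 -0.01  0.78  1.12] zdir -76.5
[[-0.024  0.972  0.234]
 [ 0.     0.234 -0.972]
 [-1.    -0.023 -0.006]]
r 199.5679193985425 lat 1.1848294756363627
```

View pics/top9.png

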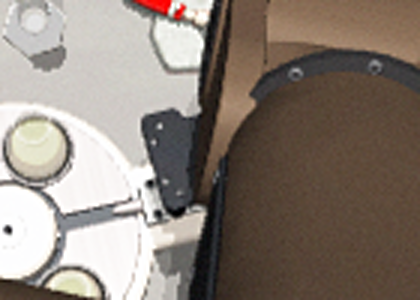

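Request:
step_arm:
  rows:
    - [0,0,-10,0,0,0]
    - [0,0,-10,0,0,0]
    - [0,0,-10,0,0,0]
    - [0,0,0,0,0,0]

```text
t: 11.28
eef_pos: [582.0, -33.5, 96.8]
tcp_rot: [-1.821, 1.547, 3.127]
ft_force: [0.9, -0.9, -0.4]
opening: 0.007
```

```bash
python3 -c "
from h import *
show();br()
pic('top','top10.png',(250,120,430,220))"
```

```text
t 11.275 p [582.  -33.5  96.8] F [ 0.9 -0.9 -0.4] op 0.01 j [-0.17  0.62  1.78 -0.01  0.77  1.17] zdir -76.5
[[-0.023  0.972  0.234]
 [ 0.     0.234 -0.972]
 [-1.    -0.023 -0.006]]
r 167.96321622904924 lat 0.5291507586099761
```

View pics/top10.png

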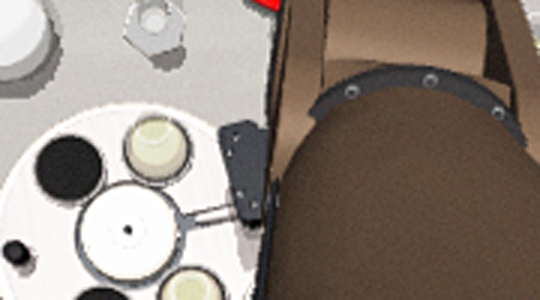

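Request:
step_arm:
  rows:
    - [0,0,-7,0,0,0]
    - [0,0,-5,0,0,0]
    - [0,0,0,0,0,0]

```text
t: 11.7
eef_pos: [579.2, -21.6, 96.9]
tcp_rot: [-1.818, 1.548, 3.13]
ft_force: [-0.1, -1.2, -0.1]
opening: 0.005
```

```bash
python3 -c "
from h import *
show();br()"
```

```text
t 11.7 p [579.2 -21.6  96.9] F [-0.1 -1.2 -0.1] op 0.01 j [-0.15  0.61  1.79 -0.    0.76  1.19] zdir -76.5
[[-0.023  0.972  0.233]
 [ 0.     0.233 -0.972]
 [-1.    -0.022 -0.006]]
r 155.76055445031812 lat 0.2698977964988127
```

Request:
step_arm:
  rows:
    - [0,0,-3,0,0,0]
    - [0,0,-2,0,0,0]

```text
t: 11.95
eef_pos: [578.1, -16.8, 97.0]
tcp_rot: [-1.811, 1.548, 3.137]
ft_force: [0.9, -2.1, -0.5]
opening: 0.004
```

```bash
python3 -c "
from h import *
show();br()"
```

```text
t 11.95 p [578.1 -16.8  97. ] F [ 0.9 -2.1 -0.5] op 0.0 j [-0.14  0.61  1.8  -0.    0.76  1.2 ] zdir -76.5
[[-0.023  0.972  0.233]
 [ 0.     0.233 -0.972]
 [-1.    -0.022 -0.005]]
r 150.7951228870465 lat 0.22711008175205374
```

Push on in small steps until the end stop shows in the force.

Request:
step_arm:
  rows:
    - [0,0,-1.5,0,0,0]

```text
t: 12.08
eef_pos: [577.8, -15.3, 96.9]
tcp_rot: [-1.809, 1.548, 3.139]
ft_force: [0.7, -2.1, -0.4]
opening: 0.007
```

Request:
step_arm:
  rows:
    - [0,0,-1.5,0,0,0]

```text
t: 12.2
eef_pos: [577.5, -13.8, 96.9]
tcp_rot: [-1.808, 1.548, 3.14]
ft_force: [0.5, -1.9, -0.2]
opening: 0.005
```

Request:
step_arm:
  rows:
    - [0,0,-1.5,0,0,0]

```text
t: 12.32
eef_pos: [577.3, -12.5, 97.0]
tcp_rot: [-1.784, 1.549, -3.12]
ft_force: [1.6, -10.2, -1.6]
opening: 0.006
```

Request:
step_arm:
  rows:
    - [0,0,-1.5,0,0,0]
    - [0,0,-1,0,0,0]
    - [0,0,-1,0,0,0]

```text
t: 12.7
eef_pos: [577.3, -12.5, 97.0]
tcp_rot: [-1.549, 1.55, -2.884]
ft_force: [1.3, -9.1, -1.7]
opening: 0.006
```

```bash
python3 -c "
from h import *
show();br()
pic('top','top11.png',(250,120,430,220))"
```

```text
t 12.7 p [577.3 -12.5  97. ] F [ 1.3 -9.1 -1.7] op 0.01 j [-0.13  0.61  1.8  -0.01  0.75  1.21] zdir -76.5
[[-0.02   0.972  0.234]
 [-0.005  0.234 -0.972]
 [-1.    -0.021  0.   ]]
r 146.4324272974125 lat 0.3323949275556779
```

View pics/top11.png

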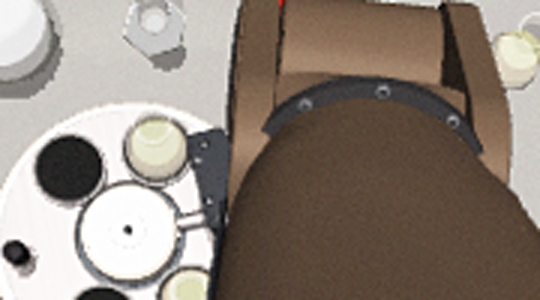

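Request:
step_arm:
  rows:
    - [0,0,20,0,0,0]
    - [0,0,30,0,0,0]
    - [-30,0,20,0,0,0]
    - [-50,0,10,0,0,0]
    - [-50,0,20,0,0,0]
    - [0,-10,50,0,0,0]
    - [0,-20,50,0,0,0]
    - [0,-20,50,0,0,0]

```text
t: 13.75
eef_pos: [590.0, -276.1, 232.2]
tcp_rot: [-1.704, 1.547, -3.035]
ft_force: [1.2, 0.4, -1.1]
opening: 0.004
```

Request:
step_arm:
  rows:
    - [0,-20,50,0,0,0]
    - [0,-20,50,0,0,0]
    - [0,-20,50,0,0,0]
    - [0,0,0,0,0,0]
    - [0,0,0,0,0,0]

```text
t: 14.38
eef_pos: [562.0, -447.8, 231.9]
tcp_rot: [-1.847, 1.545, 3.1]
ft_force: [-0.5, 0.4, -0.5]
opening: 0.004
```

```bash
python3 -c "
from h import *
show()
pic('top','top12.png',(190,100,450,300));slot('pics/raw_top12.png')"
```

```text
t 14.375 p [ 562.  -447.8  231.9] F [-0.5  0.4 -0.5] op 0.0 j [-0.76  0.64  1.29 -0.02  1.22  0.58] zdir -76.6
[[-0.026  0.972  0.232]
 [ 0.001  0.232 -0.973]
 [-1.    -0.025 -0.007]]
slot n 33 ang -35.84936260444361 -36.926503888589274 -> theta deg 42.01063739555639
```

View pics/top12.png

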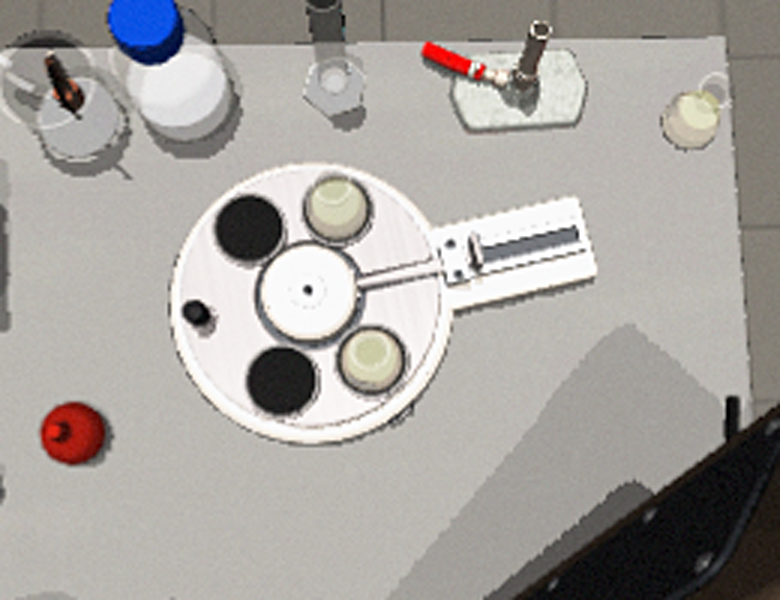

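```bash
python3 -c "
from h import *
im=cv2.imread('pics/raw_top12.png'); print(im[174:192,342:356].max(2))
for u in (348,349,350): print(u,np.hypot(*(onz('top',(u,182.5),89)[:2]-C)))
for f in ('top0','raw_top12'):
  i=cv2.imread('pics/%s.png'%f); print('bulb',max(blob(i,195,225,235,262,lambda a:(a[...,2]>90)&(a[...,1]<60)),key=lambda t:t[0]))
print(onz('top',(255.3,204),99)[:2]-C)
"
```

```text
[[224 251 254 254 254 253 252 252 252 251 251 251 250 251]
 [253 252 252 252 252 251 251 251 250 250 250 251 250 250]
 [251 251 251 251 252 248 251 252 251 250 251 251 251 250]
 [251 250 251 252 251 211 232 248 252 251 250 251 251 248]
 [252 249 251 255 221 228 214 175 247 249 250 251 251 236]
 [253 245 251 255 130 219 233 156 229 238 251 251 252 253]
 [255 252 253 243  86 168 239 171 251 255 254 254 254 253]
 [255 253 250 243  93  71 234 221 200 250 255 255 224 131]
 [253 253 218 246 100  42 234 216 136  93  72  78 100 115]
 [253 252 242 255 133  49 212 243 160 123 126 134 126 125]
 [251 251 245 245 174  67 152 247 186 126 126 127 126 126]
 [251 251 254 241 206  79  69 242 237 135 122 130 127 125]
 [250 250 254 213 253 103  41 215 232 111 110 117 130 158]
 [251 251 253 243 217  80  59 163 203 145 174 179 205 238]
 [253 252 254 250 135  70  60  61  79 241 255 255 255 255]
 [252 250 255 255 189 134  76  65 156 255 255 252 250 250]
 [103 106 254 255 230 214 137 107 196 252 252 177 119 115]
 [ 62  80 196 255 248 251 202 132 111 125 151 199 223 242]]
348 134.3433081703597
349 136.62362211428487
350 138.9061390179249
bulb (np.int32(269), array([212.79, 243.86]))
bulb (np.int32(300), array([213.61, 243.95]))
[-20.12004799  82.50375849]
```

```bash
python3 -c "
from h import *
print(env.state()['qvel'].round(3)); print(env.job_done())"
```

```text
[ 0.02  -0.006  0.005 -0.003 -0.003  0.004]
the job is handed in; nothing more can be done
None
```

The turntable is locked: I turned it about 67° clockwise by its peg with the closed fingertips, then pushed the bar's tab until it hit its end stop. The job is handed in with the hand well clear, after about 14.4 s of the 61 s.

- **Slot alignment:** before the bar push, the slot measured within about 0.4° of the bar's line. The finger-contact estimate put the peg about 1–2° further back. I trusted the slot measurement, and the bar entered freely.
- **Bar home:** the wrist force went from about 2 N to about 10 N and the tool stopped moving. The last picture shows the bar running through the slot into the hub. The tab's outer face measured about 138.5 mm from the axis, against 139 mm for fully home.
- **Less certain:** at the start the tab measured about 213 mm, where 214–218 mm was expected. The measured travel of about 74 mm therefore carries a couple of mm of camera error. My slot finder does not work once the bar fills the slot, so I checked the final alignment by eye and from a hand-read peg pixel, which read about 1.5° off line.
- **Loose things:** the bulb was within 1 pixel of its starting position, and the spare flask looked unmoved by eye. The marker pen was partly hidden by the arm in the last picture, but nothing went near it. I saw no sign of touching the flasks on the turntable.

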